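Pry open the keepsake box under the candle

TASK

The candle standing on the keepsake box is in the way: set it down upright and wholly on the coaster without dropping it. Then slip the blade of the letter opener into the notch under the front edge of the lid and pry the lid up with it, all the way over until it leans back open by itself; never touch the lid with the gripper. Finally lay the opener back flat along the felt mat as it was, and leave the other things on the table where they are.

Things in the scene. Friction and masses are not known exactly. Their poses are not given: they have to be found in the camera images.
- box: Dark wooden keepsake box, fixed, 130 mm (own x, depth) x 201 mm (own y, width), rim 60 mm high, lid on top of it to 72 mm. Origin: centre of the underside; its front (own -x) faces the robot. Front wall 10 mm thick, outer face at own x = -65 mm. Inside, nothing stands higher than 26 mm.
- box_front (a point): Middle of the front wall's outer face, 50 mm up. ONE notch under the lid, 43 mm wide, 10 mm high (z 50-60 mm), goes through the wall in its left, middle or right third: centre at own y +67, 0 or -67 mm of here, not measured: feel or look for it. Below it a brass sill 43 mm wide, 5 mm thick, top at z 50 mm, sticks out 14 mm, seen from above. Elsewhere the wall is solid up to the lid.
- box_hinge (a point): Middle of the hinge line, at the far upper rim of the box (own x = +65 mm, z = 60 mm), on the underside plane of the closed lid. The hinge runs along the box's y.
- lid (a joint): Angle of the lid: 0 closed, grows as the front edge rises, 1.57 upright, 1.9 against its stop. It swings freely: it falls shut when let go before about 1.63 and falls back to its stop beyond that.
- lid_front (a point): The lid is a plain dark wooden board 130 x 201 x 12 mm, flush with the box all round, no handle, 0.18 kg. This point: middle of its front lower edge, 130 mm from the hinge line.
- candle: Candle in an amber glass jar with a wooden top: 60 mm diameter (wooden top 52 mm wide, last 11 mm), 85 mm high, about 0.3 kg; it starts upright on the lid. Origin: centre of the underside, z up.
- coaster: Round marble coaster, fixed on the table, 110 mm diameter, 6 mm thick. Origin: centre of the underside.
- mat: Blue felt mat, fixed, 250 (its x) x 110 mm, 3 mm thick. Origin: centre of the underside.
- opener: Letter opener, 0.1 kg, flat on the mat, blade (own +x) pointing roughly away from the robot. Dark wooden handle x = -100 to 0 mm, 14 mm wide (y), 16 mm high (z 0 to 16); steel blade x = 0 to 115 mm, 3 mm thick at mid-height z = 8 mm, 14 mm wide, last 25 mm 8 mm wide. Origin: underside, where blade meets handle. Balances at x = -30 mm.
- opener_tip (a point): Tip of the blade (own x = 115, z = 8 mm).
- opener_grip (a point): Point in the handle to grip (own x = -30, z = 8 mm); grip across y.
- mug: Bystander: a blue ceramic mug, 80 mm wide, 90 mm high. Origin: centre of the underside.
- remote: Bystander: a black remote control, 150 x 45 x 18 mm. Origin: centre of the underside.
- glasses_case: Bystander: a green glasses case, 155 x 60 x 35 mm. Origin: centre of the underside.
- matchbox: Bystander: a yellow matchbox, 55 x 36 x 16 mm. Origin: centre of the underside.
- vase: Bystander: a white ceramic jar with a wooden top, 70 mm wide, 130 mm high. Origin: centre of the underside.
Not all that is in view belongs to the job. There is more than one size of the candle; the one meant has the size given above.

How it is judged:
By the outcome, as a careful person would: the job done as asked, in the order asked, and still so for the second after the job is handed in, with the robot touching nothing.
It also fails if it takes over 69 s, if anything falls off the work surface, if the arm or the gripper's body presses on something with over 40 N, if the wrist force passes 120 N, or if a joint passes its speed limit or range.

ROBOT

A 6-joint arm with a two-finger parallel gripper is mounted at the origin on the work surface. World frame = base frame: x ahead of the robot, y to its left, z up, the work surface at z = 0. Lengths are in m, angles in rad, forces in N, time in s.
With the tool pointing down it reaches from about 0.425 to 0.95 m from the base axis. Payload 3.5 kg.
Tool frame: the origin (TCP) lies midway between the tips of the shut fingers; the grasp point (between the pads) lies 19 mm behind it; z points along the fingers, y is the line along which they close (so a half turn about z gives the same grasp; the last joint's range is limited). The gripper opens to 85 mm and grips with 20 to 120 N. Pads are 22 mm wide; open, the fingers measure 114 mm over their backs; the gripper's body (76 mm by 85 mm) begins 54 mm behind the grasp point. The pads swing forward as they close: fully open they stand 13 mm farther back than shut.
Start: joints at [0.957, 0.286, 1.577, -0, 1.279, -0.15], TCP at [0.302, 0.604, 0.231] pointing down, gripper open.
Joint ranges: [-2.77, 2.77], [-0.9, 2.22], [0.21, 2.48], [-1.53, 4.67], [0.24, 2.81], [-2.84, 2.84]. Speed limits (rad/s): [2.79, 2.79, 3.14, 3.14, 3.14, 3.14].

INTERFACE

Orientations are given as a unit quaternion [x, y, z, w].
In Python, from plant import * gives the robot as it stands.
- The arm moves only by the tool move_arm, never from a script. Its argument "moves" is a list of rows, each a list of 3 entries, a list of its own where there are three numbers: the opening, from 0 (shut) to 1 (fully open), then the shift along the tool's x, y, z in m, then the turn, a rotation vector about the tool's x, y, z in rad. A call has exactly 10 rows; each row shifts and turns the commanded pose from where the row before left it, along the tool's axes as they then stand; what a row does not reach is not made up. A row lasts 1/12 s, in which the tool goes at most 41.7 mm and 7.16 degrees, less where a joint would pass 70% of its speed; a pose out of reach is approached as far as the arm can. A call is refused whole if a number of a shift passes 0.0417 or a number of a turn 0.125, either way. A call with a gripper value outside its range is refused whole. The fingers move at their own pace and stop on an object; "grip_force" is the grip in N (left out, the last holds). Time passes only in rows, so rows that do not move let the fingers close, or fill a call up. It gives the time, the measured TCP pose, the force, the opening and the grip force at its end, in the units of the state.
- get_state(): the state, without advancing time (a new reading comes with each control period).
- read_camera(name): name is "side" or "top" or "wrist"; returns the picture (420x560x3 uint8, red, green, blue); there is no depth.
- camera_params(name): a dict with "fx", "fy", "cx", "cy" (pixels), "k1" (the pictures are not rectified: a ray, as slopes to the right and down, at radius r is drawn at 1 + k1 r^2 times it, then the intrinsics apply), "rvec" (rotation vector, rad) and "tvec" (3), from world to camera coordinates, as OpenCV has them; the wrist camera has in their place "tool_from_camera" (4x4, takes a point from camera to tool coordinates, whose origin is the TCP and whose axes are the flange's). Camera axes: x right, y down, z forward; pixel columns grow to the right and rows downward; lengths in m; the calibration is good to about 2 mm. A picture is of the moment at which its call begins: read the wrist's pose just before it. camera_params takes no time and is no camera call.
- sign_off(): hands the job in; it is judged then, once.
The state is a dict: "time": time; "qpos": joint angles; "dq": joint speeds; "joint_efforts": joint torques, N m; "eef_pos": TCP position; "tcp_rot": TCP orientation; "contact_force": force on the tool from outside, world axes, zero at the start; "wrist_torque": the same for the moment, N m; "opening": opening from 0.0 (shut) to 1.0 (fully open); "finger_force": force on a finger pad.
Only numpy, scipy, OpenCV 4.12 (cv2) and the standard library are available. Lean on these libraries where they do the work, as an engineer would, in place of code of your own. Each camera call takes 0.05 s, during which the arm holds its last target. There are 200 camera calls.

## Working session

There is one attempt and no reset: what is moved stays moved. The work goes in short steps, Python scripts to look and compute and a tool call to move; the robot and the scene stay as the last step left them, time stands still between calls to the robot, and variables do not carry over. Pictures are saved under pics/ and viewed, at most 10 in all, crops included, and the job is handed in when it is done.

Besides the shell and the picture viewer there is one more tool, called by a JSON object that holds its "op" and its "data", one argument or row to a line. move_arm: Moves the arm, as the interface text tells. Its arguments: {"type":"object","properties":{"moves":{"type":"array"},"grip_force":{"type":"number"}},"required":["moves"]}

```bash
ls; mkdir -p pics; python3 - <<'E'
from plant import *
import cv2,numpy as np
s=get_state();print(s)
for n in("top","side"):
    im=read_camera(n);cv2.imwrite(f"pics/{n}0.png",im[:,:,::-1]);p=camera_params(n);print(n,p)
print(camera_params("wrist"))
E
```

```text
pics
{'time': 0.0, 'qpos': array([ 9.56987487e-01,  2.87158732e-01,  1.57816839e+00,  6.47813238e-06,
        1.27858464e+00, -1.50034240e-01]), 'dq': array([ 0.00134472, -0.00080754,  0.00111521, -0.00175782, -0.00064254,
        0.00011509]), 'joint_efforts': array([-1.03804326e-03, -4.05985236e+01, -2.92622226e+01, -1.59916167e-04,
        5.83714034e-03,  3.64060526e-06]), 'eef_pos': array([0.30156052, 0.60316695, 0.22995646]), 'tcp_rot': array([ 2.29815474e-01,  9.73233530e-01, -1.07484990e-03, -4.35046845e-04]), 'contact_force': array([0.05539232, 0.16854594, 0.14440014]), 'wrist_torque': array([ 0.01087938, -0.05538954, -0.00317137]), 'finger_force': 0.0, 'opening': 0.9971516324491302}
top {'fx': 492.27363205321194, 'fy': 492.27363205321194, 'cx': 268.3539945323029, 'cy': 202.2340485678081, 'k1': -0.12853983021994436, 'rvec': array([ 2.16145633, -2.16385819,  0.10206825]), 'tvec': array([0.00235348, 0.5845503 , 1.39976509])}
side {'fx': 523.9130936564015, 'fy': 523.9130936564015, 'cx': 284.2759880031592, 'cy': 199.47639088496976, 'k1': -0.04909767986938115, 'rvec': array([ 0.1567528 , -2.777362  ,  1.39384407]), 'tvec': array([0.57148983, 0.10655918, 1.77367618])}
{'fx': 345.4061211969309, 'fy': 345.4061211969309, 'cx': 282.3579237905911, 'cy': 209.2874271330863, 'k1': 0.006517334257666316, 'tool_from_camera': array([[-8.92548940e-04, -9.59666700e-01, -2.81138806e-01,
         7.23458530e-02],
       [ 9.99999544e-01, -7.61459969e-04, -5.75519117e-04,
        -2.96235603e-04],
       [ 3.38230585e-04, -2.81139192e-01,  9.59666942e-01,
        -1.42444751e-01],
       [ 0.00000000e+00,  0.00000000e+00,  0.00000000e+00,
         1.00000000e+00]])}
```

View pics/top0.png

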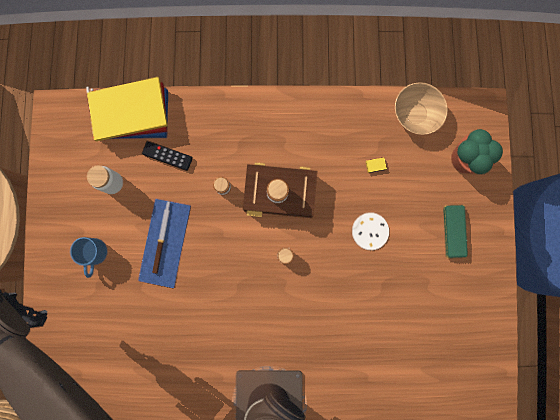

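View pics/side0.png

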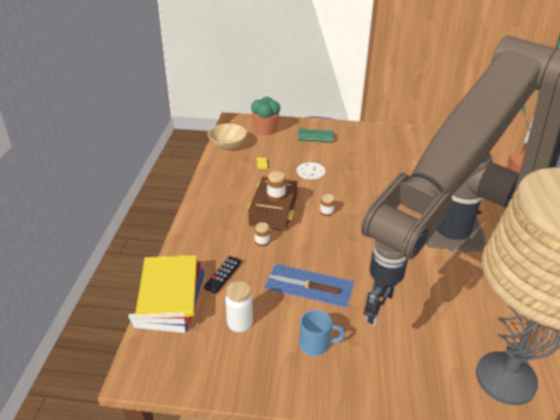

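The top view shows these things that could be taken for the candle:
- (277,190): stands on the lid. This is the one meant.
- (222,186): a smaller jar on the table.
- (286,256): a smaller jar on the table.

The brass sill is at (255,213), at the left end of the box front. The coaster is at (371,231), and the opener runs from (156,272) to (168,203) on the mat.

```bash
cat > h.py <<'E'
from plant import *
import cv2,numpy as np
from scipy.spatial.transform import Rotation as R
def cam(n,s=None):
    p=camera_params(n);K=np.array([[p['fx'],0,p['cx']],[0,p['fy'],p['cy']],[0,0,1.]]);d=np.array([p['k1'],0,0,0,0])
    if n=='wrist':
        T=np.eye(4);T[:3,:3]=R.from_quat(s['tcp_rot']).as_matrix();T[:3,3]=s['eef_pos'];T=T@p['tool_from_camera']
        Rw=T[:3,:3];c=T[:3,3]
    else:
        Rw=cv2.Rodrigues(p['rvec'])[0].T;c=-Rw@p['tvec']
    return K,d,Rw,c
def ray(C,uv,z):
    K,d,Rw,c=C
    q=cv2.undistortPoints(np.array(uv,float).reshape(-1,1,2),K,d)[:,0]
    v=np.c_[q,np.ones(len(q))]@Rw.T
    return c+v*((z-c[2])/v[:,2])[:,None]
def proj(C,P):
    K,d,Rw,c=C;Rv=cv2.Rodrigues(Rw.T)[0]
    return cv2.projectPoints(np.array(P,float).reshape(-1,3),Rv,-Rw.T@c,K,d)[0][:,0]
def blob(mask,roi):
    m=np.zeros(mask.shape,np.uint8);x0,y0,x1,y1=roi;m[y0:y1,x0:x1]=mask[y0:y1,x0:x1]
    cs=cv2.findContours(m,cv2.RETR_EXTERNAL,cv2.CHAIN_APPROX_NONE)[0];c=max(cs,key=cv2.contourArea)
    return c
def cen(c):
    M=cv2.moments(c);return [M['m10']/M['m00'],M['m01']/M['m00']]
def grab(n,f):
    s=get_state();im=read_camera(n);cv2.imwrite(f"pics/{f}.png",im[:,:,::-1]);return s,im
E
python3 - <<'E'
from h import *
C=cam('top');im=cv2.imread('pics/top0.png');hsv=cv2.cvtColor(im,cv2.COLOR_BGR2HSV)
H,S,V=[hsv[...,i].astype(int) for i in range(3)]
c=blob(((S<60)&(V>150)).astype(np.uint8),(345,205,395,255));print('coaster',ray(C,cen(c),.006),cv2.minEnclosingCircle(c))
c=blob(((H>100)&(H<125)&(S>110)).astype(np.uint8),(130,190,200,295));c=cv2.convexHull(c);r=cv2.minAreaRect(c);print('mat',ray(C,[r[0]],.003),ray(C,cv2.boxPoints(r),.003).round(3).tolist())
c=blob(((H>8)&(H<25)&(S>60)&(V>140)).astype(np.uint8),(262,175,292,205));print('candle top',ray(C,cen(c),.157),cv2.minAreaRect(c),cv2.contourArea(c))
c=blob((V<95).astype(np.uint8),(240,160,320,222));c=cv2.convexHull(c);r=cv2.minAreaRect(c);print('box',r,ray(C,[r[0]],.072),ray(C,cv2.boxPoints(r),.072).round(3).tolist())
c=blob(((H>18)&(H<32)&(S>100)&(V>120)).astype(np.uint8),(240,205,275,222));print('sill',cen(c),ray(C,cen(c),.05))
print('opener tip/handle rough',ray(C,[[168,203],[156,272],[161,244]],.01))
a=cv2.resize(im[155:285,130:330],None,fx=4,fy=4,interpolation=cv2.INTER_CUBIC);cv2.imwrite('pics/crop0.png',a[:, :])
E
```

```text
coaster [[ 0.50129804 -0.29841574  0.006     ]] ((370.3935546875, 230.9293212890625), 18.723093032836914)
mat [[0.46674331 0.31154824 0.003     ]] [[0.356, 0.388, 0.003], [0.6, 0.342, 0.003], [0.578, 0.236, 0.003], [0.336, 0.283, 0.003]]
candle top [[ 0.60705455 -0.02241556  0.157     ]] ((277.5, 189.0), (20.0, 21.0), 90.0) 307.5
box ((279.60272216796875, 191.02117919921875), (70.34744262695312, 47.816810607910156), 5.314545154571533) [[ 0.61203438 -0.03055468  0.072     ]] [[0.554, 0.075, 0.072], [0.69, 0.063, 0.072], [0.671, -0.137, 0.072], [0.535, -0.123, 0.072]]
sill [254.2007168458781, 213.22939068100357] [[0.55095637 0.04201309 0.05      ]]
opener tip/handle rough [[0.58493222 0.2999737  0.01      ]
 [0.38110145 0.33226078 0.01      ]
 [0.46338493 0.31864169 0.01      ]]
```

View pics/crop0.png

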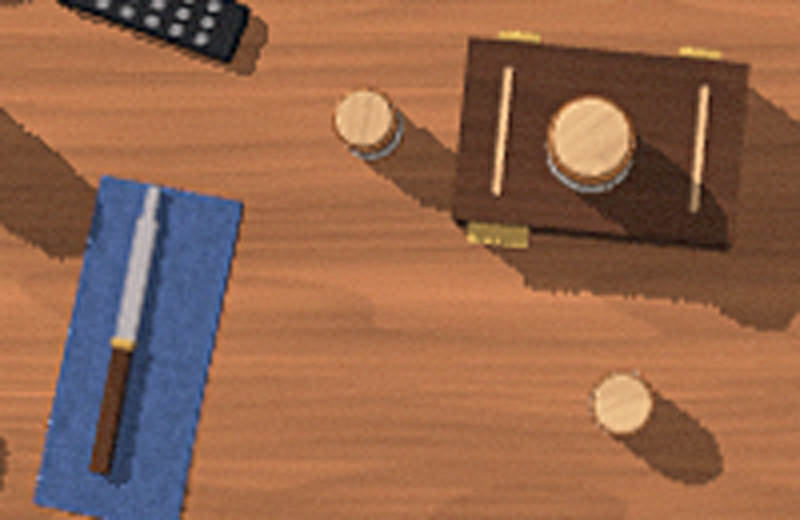

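The crop confirms that the wide jar on the lid is the candle meant and the other two jars are smaller. The brass sill is under the left third of the front, so the notch is at own y = +67. First I move over the candle.

{"op": "move_arm", "data": {
  "moves": [
    [1,[-0.0277,-0.0211,0],[0,0,0]],
    [1,[-0.0277,-0.0211,0],[0,0,0]],
    [1,[-0.0277,-0.0211,0],[0,0,0]],
    [1,[-0.0277,-0.0211,0],[0,0,0]],
    [1,[-0.0277,-0.0211,0],[0,0,0]],
    [1,[-0.0277,-0.0211,0],[0,0,0]],
    [1,[-0.0277,-0.0211,0],[0,0,0]],
    [1,[-0.0277,-0.0211,0],[0,0,0]],
    [1,[-0.0277,-0.0211,0],[0,0,0]],
    [1,[-0.0277,-0.0211,0],[0,0,0]]
  ],
  "grip_force": 40
}}

```text
time: 0.93
eef_pos: [0.4554, 0.2894, 0.2309]
tcp_rot: [0.23, 0.973, -0.0, -0.0]
contact_force: [0.1, 0.1, -0.0]
opening: 0.994
finger_force: 0.0
```

{"op": "move_arm", "data": {
  "moves": [
    [1,[-0.0277,-0.0211,0],[0,0,0]],
    [1,[-0.0277,-0.0211,0],[0,0,0]],
    [1,[-0.0277,-0.0211,0],[0,0,0]],
    [1,[-0.0277,-0.0211,0],[0,0,0]],
    [1,[-0.0277,-0.0211,0],[0,0,0]],
    [1,[-0.0277,-0.0211,0],[0,0,0]],
    [1,[-0.0277,-0.0211,0],[0,0,0]],
    [1,[-0.0277,-0.0211,0],[0,0,0]],
    [1,[-0.0277,-0.0211,0],[0,0,0]],
    [1,[-0.0277,-0.0211,0],[0,0,0]]
  ]
}}

```text
time: 1.77
eef_pos: [0.6088, -0.0231, 0.2307]
tcp_rot: [0.23, 0.973, 0.0, -0.0]
contact_force: [-0.2, 0.2, -1.1]
opening: 0.998
finger_force: 0.0
```

```bash
python3 - <<'E'
from h import *
s,im=grab('wrist','w1');print(s['eef_pos'],s['tcp_rot'],s['opening'])
C=cam('wrist',s);hsv=cv2.cvtColor(im,cv2.COLOR_RGB2HSV);H,S,V=[hsv[...,i].astype(int) for i in range(3)]
print(proj(C,[[.607,-.022,.157],[.553,.04,.05]]))
E
```

```text
[ 0.60877935 -0.0231446   0.23073384] [ 2.29919958e-01  9.73209418e-01  3.57571874e-05 -4.89948155e-04] 0.9982488656687935
[[283.3838379  219.47077158]
 [318.13031798 101.43549658]]
```

View pics/w1.png

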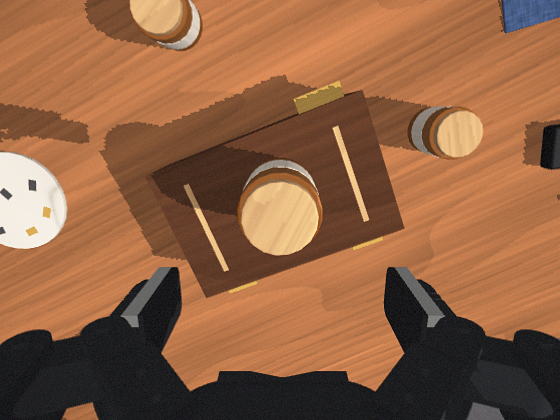

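The wrist view shows the candle top at (281,218), the lid corners at (362,91), (404,228), (206,297) and (152,175), and the sill at (319,97).

```bash
python3 - <<'E'
from h import *
im=cv2.imread('pics/w1.png');hsv=cv2.cvtColor(im,cv2.COLOR_BGR2HSV);H,S,V=[hsv[...,i].astype(int) for i in range(3)]
s=dict(eef_pos=np.array([0.60877935,-0.0231446,0.23073384]),tcp_rot=np.array([2.29919958e-01,9.73209418e-01,3.57571874e-05,-4.89948155e-04]))
C=cam('wrist',s)
c=blob(((V>150)&(S<140)).astype(np.uint8),(230,170,330,262));ci=cv2.minEnclosingCircle(c);e=cv2.fitEllipse(cv2.convexHull(c));print(ci,e)
P=ray(C,[e[0]],.157)[0];Rw=R.from_quat(s['tcp_rot']).as_matrix();print('candle',P,'tool delta',Rw.T@(P-s['eef_pos']))
Q=ray(C,[[362,91],[404,228],[206,297],[152,175]],.072)[:,:2];print('lid',Q.round(4),Q.mean(0))
for a,b in((0,1),(3,2)): d=Q[b]-Q[a];print(np.hypot(*d),np.degrees(np.arctan2(d[1],d[0])))
for a,b in((3,0),(2,1)): d=Q[b]-Q[a];print(np.hypot(*d),np.degrees(np.arctan2(d[1],d[0]))-90)
c=blob(((H>20)&(H<32)&(S>120)&(V>90)).astype(np.uint8),(285,75,350,118));print('sill',ray(C,cv2.boxPoints(cv2.minAreaRect(c)),.05).round(4))
# coaster target
P2=np.array([.5013,-.2984]);d=np.r_[P2-P[:2],0];print('to coaster tool',Rw.T@d)
E
```

```text
((279.4371643066406, 217.21414184570312), 38.73405456542969) ((279.77032470703125, 217.74710083007812), (74.47367858886719, 77.33512115478516), 77.88748931884766)
candle [ 0.60487222 -0.02358947  0.157     ] tool delta [ 0.00322343 -0.00213488  0.07373733]
lid [[ 0.5612  0.0737]
 [ 0.689   0.0616]
 [ 0.6692 -0.1377]
 [ 0.5429 -0.1193]] [ 0.61555281 -0.03044948]
0.12834685376209837 -5.408690020743349
0.12758947415451652 -8.301502178981874
0.19387314287278506 -5.413085768058238
0.20031446448147616 -5.676082883606156
sill [[0.5497 0.0286 0.05  ]
 [0.5497 0.0286 0.05  ]
 [0.5497 0.0286 0.05  ]
 [0.5497 0.0286 0.05  ]]
to coaster tool [-3.03614917e-02 -2.92106505e-01  1.60274877e-05]
```

{"op": "move_arm", "data": {
  "moves": [
    [1,[0.003,-0.002,0.0],[0,0,0]],
    [1,[0,0,0.025],[0,0,0]],
    [1,[0,0,0.03],[0,0,0]],
    [1,[0,0,0.03],[0,0,0]],
    [1,[0,0,0.025],[0,0,0]],
    [1,[0,0,0.016],[0,0,0]],
    [1,[0,0,0],[0,0,0]],
    [0.4,[0,0,0],[0,0,0]],
    [0.4,[0,0,0],[0,0,0]],
    [0.4,[0,0,0],[0,0,0]]
  ],
  "grip_force": 50
}}

```text
time: 2.65
eef_pos: [0.6062, -0.0221, 0.1078]
tcp_rot: [0.23, 0.973, -0.0, 0.002]
contact_force: [-0.2, 0.1, -3.0]
opening: 0.692
finger_force: 54.1
```

{"op": "move_arm", "data": {
  "moves": [
    [0.4,[0,0,0],[0,0,0]],
    [0.4,[0,0,0],[0,0,0]],
    [0.4,[0,0,0],[0,0,0]],
    [0.4,[0,0,0],[0,0,0]],
    [0.4,[0,0,-0.003],[0,0,0]],
    [0.4,[0,0,-0.005],[0,0,0]],
    [0.4,[0,0,-0.01],[0,0,0]],
    [0.4,[0,0,-0.015],[0,0,0]],
    [0.4,[0,0,-0.01],[0,0,0]],
    [0.4,[0,0,-0.007],[0,0,0]]
  ]
}}

```text
time: 3.48
eef_pos: [0.6056, -0.0221, 0.157]
tcp_rot: [0.23, 0.973, 0.0, 0.001]
contact_force: [0.0, 0.7, -3.6]
opening: 0.692
finger_force: 54.3
```

{"op": "move_arm", "data": {
  "moves": [
    [0.4,[-0.002,-0.015,0],[0,0,0]],
    [0.4,[-0.003,-0.03,0],[0,0,0]],
    [0.4,[-0.003,-0.033,0],[0,0,0]],
    [0.4,[-0.004,-0.036,0],[0,0,0]],
    [0.4,[-0.004,-0.036,0],[0,0,0]],
    [0.4,[-0.004,-0.036,0],[0,0,0]],
    [0.4,[-0.004,-0.036,0],[0,0,0]],
    [0.4,[-0.003,-0.033,0],[0,0,0]],
    [0.4,[-0.002,-0.025,0],[0,0,0]],
    [0.4,[-0.0015,-0.014,0],[0,0,0]]
  ]
}}

```text
time: 4.32
eef_pos: [0.4995, -0.3012, 0.1555]
tcp_rot: [0.231, 0.973, -0.0, -0.0]
contact_force: [0.4, -0.7, -3.7]
opening: 0.689
finger_force: 54.7
```

{"op": "move_arm", "data": {
  "moves": [
    [0.4,[0,0,0.01],[0,0,0]],
    [0.4,[0,0,0.02],[0,0,0]],
    [0.4,[0,0,0.02],[0,0,0]],
    [0.4,[0,0,0.02],[0,0,0]],
    [0.4,[0,0,0.017],[0,0,0]],
    [0.4,[0,0,0.01],[0,0,0]],
    [0.4,[0,0,0.006],[0,0,0]],
    [0.4,[0,0,0.003],[0,0,0]],
    [0.4,[0,0,0],[0,0,0]],
    [0.4,[0,0,0],[0,0,0]]
  ]
}}

```text
time: 5.15
eef_pos: [0.5016, -0.2988, 0.0503]
tcp_rot: [0.23, 0.973, -0.0, 0.001]
contact_force: [0.7, -0.9, -3.3]
opening: 0.691
finger_force: 54.7
```

```bash
python3 - <<'E'
from h import *
s=get_state();print(s['eef_pos'],s['contact_force'],s['wrist_torque'])
im=read_camera('top');a=cv2.resize(im[190:270,330:410,::-1],None,fx=5,fy=5,interpolation=cv2.INTER_CUBIC)
im=read_camera('side');b=cv2.resize(im[130:210,270:350,::-1],None,fx=5,fy=5,interpolation=cv2.INTER_CUBIC)
cv2.imwrite('pics/place.png',np.hstack([a,b]))
E
```

```text
[ 0.50156919 -0.29881571  0.05028549] [ 0.7085557  -0.90263036 -3.34701378] [-0.03737923  0.03945475 -0.02178832]
```

View pics/place.png

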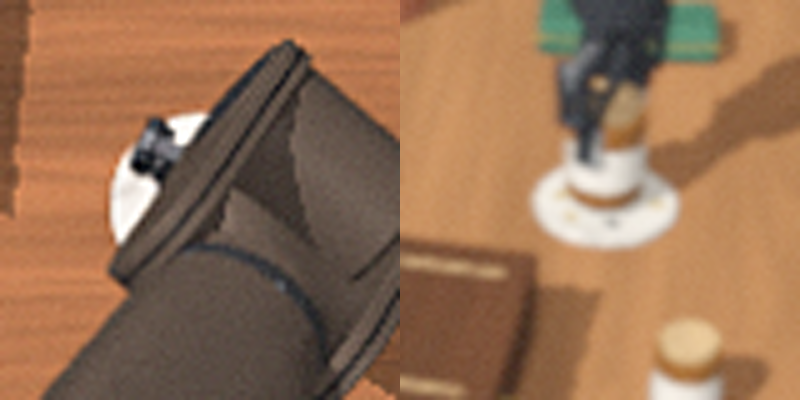

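The candle is over the middle of the coaster and upright, about 9 mm above it. I lower it gently.

{"op": "move_arm", "data": {
  "moves": [
    [0.4,[0,0,0.002],[0,0,0]],
    [0.4,[0,0,0.002],[0,0,0]],
    [0.4,[0,0,0.001],[0,0,0]],
    [0.4,[0,0,0.001],[0,0,0]],
    [0.4,[0,0,0.001],[0,0,0]],
    [0.4,[0,0,0.001],[0,0,0]],
    [0.4,[0,0,0],[0,0,0]],
    [0.4,[0,0,0],[0,0,0]],
    [0.4,[0,0,0],[0,0,0]],
    [0.4,[0,0,0],[0,0,0]]
  ]
}}

```text
time: 6.08
eef_pos: [0.5008, -0.2986, 0.0417]
tcp_rot: [0.23, 0.973, -0.0, -0.0]
contact_force: [-2.8, 1.4, 1.8]
opening: 0.69
finger_force: 54.9
```

{"op": "move_arm", "data": {
  "moves": [
    [0.75,[0,0,0],[0,0,0]],
    [0.85,[0,0,0],[0,0,0]],
    [1,[0,0,0],[0,0,0]],
    [1,[0,0,0],[0,0,0]],
    [1,[0,0,0],[0,0,0]],
    [1,[0,0,-0.01],[0,0,0]],
    [1,[0,0,-0.03],[0,0,0]],
    [1,[0,0,-0.035],[0,0,0]],
    [1,[0,0,-0.04],[0,0,0]],
    [1,[0,0,-0.04],[0,0,0]]
  ]
}}

```text
time: 6.92
eef_pos: [0.5004, -0.2982, 0.1982]
tcp_rot: [0.23, 0.973, 0.0, -0.0]
contact_force: [1.0, -0.3, -0.0]
opening: 1.002
finger_force: 0.0
```

{"op": "move_arm", "data": {
  "moves": [
    [1,[0,0,-0.015],[0,0,-0.102]],
    [1,[0,0,-0.015],[0,0,-0.102]],
    [1,[0,0,0],[0,0,-0.103]],
    [1,[0.0092,0.0355,0],[0,0,0]],
    [1,[0.0092,0.0355,0],[0,0,0]],
    [1,[0.0092,0.0355,0],[0,0,0]],
    [1,[0.0092,0.0355,0],[0,0,0]],
    [1,[0.0092,0.0355,0],[0,0,0]],
    [1,[0.0092,0.0355,0],[0,0,0]],
    [1,[0.0092,0.0355,0],[0,0,0]]
  ]
}}

```text
time: 7.75
eef_pos: [0.4755, -0.0415, 0.2273]
tcp_rot: [0.079, 0.997, -0.0, 0.001]
contact_force: [1.0, 0.8, -0.3]
opening: 0.999
finger_force: 0.0
```

{"op": "move_arm", "data": {
  "moves": [
    [1,[0.0092,0.0355,0],[0,0,0]],
    [1,[0.0092,0.0355,0],[0,0,0]],
    [1,[0.0092,0.0355,0],[0,0,0]],
    [1,[0.0092,0.0355,0],[0,0,0]],
    [1,[0.0092,0.0355,0],[0,0,0]],
    [1,[0.0092,0.0355,0],[0,0,0]],
    [1,[0.0092,0.0355,0],[0,0,0]],
    [1,[0.0092,0.0355,0],[0,0,0]],
    [1,[0.0092,0.0355,0],[0,0,0]],
    [1,[0.0092,0.0355,0],[0,0,0]]
  ]
}}

```text
time: 8.58
eef_pos: [0.44, 0.3238, 0.2274]
tcp_rot: [0.078, 0.997, 0.0, 0.001]
contact_force: [0.6, -0.1, 0.1]
opening: 0.999
finger_force: 0.0
```

```bash
python3 - <<'E'
from h import *
s,im=grab('wrist','w2');print(repr(s['eef_pos']),repr(s['tcp_rot']),s['time'])
im=read_camera('top');cv2.imwrite('pics/t2.png',im[:,:,::-1])
E
```

```text
array([0.44003015, 0.32384868, 0.22736992]) array([7.81587480e-02, 9.96940644e-01, 3.16214686e-04, 6.80759553e-04]) 8.5833
```

View pics/w2.png

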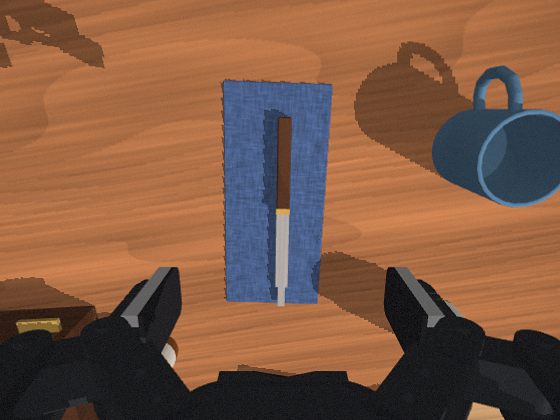

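The wrist view shows the opener: handle end at (285,118), joint at (282,212), tip at (281,305). It lies on the mat, whose corners are at (223,80), (331,84), (318,303) and (227,301).

```bash
python3 - <<'E'
from h import *
im=cv2.imread('pics/w2.png');hsv=cv2.cvtColor(im,cv2.COLOR_BGR2HSV);H,S,V=[hsv[...,i].astype(int) for i in range(3)]
s=dict(eef_pos=np.array([0.44003015, 0.32384868, 0.22736992]),tcp_rot=np.array([7.81587480e-02, 9.96940644e-01, 3.16214686e-04, 6.80759553e-04]))
C=cam('wrist',s);Rw=R.from_quat(s['tcp_rot']).as_matrix()
h=blob((((H<20)|(H>170))&(S>60)&(V<140)).astype(np.uint8),(250,90,310,214))
b=blob(((S<60)&(V>120)).astype(np.uint8),(262,214,305,312))
ph=ray(C,h[:,0],.019);pb=ray(C,b[:,0],.0125)
lh=cv2.fitLine(ph[:,:2].astype(np.float32),2,0,.01,.01).ravel();lb=cv2.fitLine(pb[:,:2].astype(np.float32),2,0,.01,.01).ravel()
for l in(lh,lb):print(l,np.degrees(np.arctan(l[1]/l[0])))
d=lh[:2]*np.sign(lh[0])
a=ph[:,:2]@d;bb=pb[:,:2]@d;print('ends',a.min(),a.max(),bb.min(),bb.max())
e=ray(C,[[284.5,117]],.019);j=ray(C,[[282.5,212]],.0125);t=ray(C,[[281,305]],.0125);print(e,j,t)
hc=ph[:,:2].mean(0);ctr=cen(h);hcw=ray(C,[ctr],.019)[0];print('handle centroid',hcw)
o=np.array([(a.min()+.100+bb.max()-.115)/2]);n=np.array([-d[1],d[0]]);c0=d*o[0]+n*(np.array(cen(h))*0+[0,0]).sum()
off=(n@hcw[:2]+n@ray(C,[cen(b)],.0125)[0][:2])/2
O=d*o[0]+n*off;G=O-.03*d;print('origin',O,'grip',G,'yaw',np.degrees(np.arctan2(d[1],d[0])))
print('tool delta',Rw.T@(np.r_[G,.011+(-.019)]-s['eef_pos']),'tool x ang',np.degrees(np.arctan2(Rw[1,0],Rw[0,0])))
M=ray(C,[[223,80],[331,84],[318,303],[227,301]],.003)[:,:2];print('mat',M.round(4),M.mean(0))
print('sill',ray(C,[[17,326],[60,322]],.05))
E
```

```text
[ 0.98455715 -0.17506361  0.42278248  0.32755175] -10.082359
[ 0.9842064  -0.17702495  0.5297246   0.30863822] -10.196519
ends 0.31270007938647665 0.4058699254632904 0.4142613029696141 0.526196913742215
[[0.37741366 0.33589737 0.019     ]] [[0.47521009 0.31841072 0.0125    ]] [[0.58751852 0.29882071 0.0125    ]]
handle centroid [0.42104871 0.32786872 0.019     ]
origin [0.47500833 0.31830904] grip [0.44547161 0.32356095] yaw -10.082359
tool delta [-0.00511197  0.00039033  0.23537716] tool x ang 171.03449319282495
mat [[0.3331 0.281 ]
 [0.3537 0.3868]
 [0.5976 0.3422]
 [0.5778 0.2347]] [0.46554894 0.31117055]
sill [[0.54492936 0.02089882 0.05      ]
 [0.54752528 0.067444   0.05      ]]
```

{"op": "move_arm", "data": {
  "moves": [
    [1,[-0.005,0.0005,0.02],[0,0,0.019]],
    [1,[0,0,0.035],[0,0,0]],
    [1,[0,0,0.035],[0,0,0]],
    [1,[0,0,0.035],[0,0,0]],
    [1,[0,0,0.035],[0,0,0]],
    [1,[0,0,0.025],[0,0,0]],
    [0.6,[0,0,0.018],[0,0,0]],
    [0.5,[0,0,0.01],[0,0,0]],
    [0.5,[0,0,0.004],[0,0,0]],
    [0.5,[0,0,0],[0,0,0]]
  ],
  "grip_force": 100
}}

```text
time: 9.52
eef_pos: [0.4457, 0.3213, 0.0093]
tcp_rot: [0.088, 0.996, -0.0, -0.0]
contact_force: [0.2, 0.6, -0.8]
opening: 0.501
finger_force: 0.0
```

{"op": "move_arm", "data": {
  "moves": [
    [0.5,[0,0.002,0.0015],[0,0,0]],
    [0.4,[0,0,0.0015],[0,0,0]],
    [0.3,[0,0,0],[0,0,0]],
    [0.2,[0,0,0],[0,0,0]],
    [0.1,[0,0,0],[0,0,0]],
    [0.0,[0,0,0],[0,0,0]],
    [0.0,[0,0,0],[0,0,0]],
    [0.0,[0,0,0],[0,0,0]],
    [0.0,[0,0,0],[0,0,0]],
    [0.0,[0,0,0],[0,0,0]]
  ]
}}

```text
time: 10.35
eef_pos: [0.4465, 0.324, 0.0076]
tcp_rot: [0.088, 0.996, 0.0, 0.001]
contact_force: [-2.0, -0.8, 5.5]
opening: 0.131
finger_force: 98.6
```

The opener is gripped. I lift it, turn it to a yaw of about -35° (the tool's inner reach needs this skew) and bring it in front of the notch.

{"op": "move_arm", "data": {
  "moves": [
    [0,[0,0,-0.006],[0,0,0]],
    [0,[0,0,-0.025],[0,0,0]],
    [0,[0,0,-0.035],[0,0,0]],
    [0,[0,0,-0.035],[0,0,0]],
    [0,[0,0,-0.01],[0,0,0.109]],
    [0,[0,0,0],[0,0,0.109]],
    [0,[0,0,0],[0,0,0.109]],
    [0,[0,0,0],[0,0,0.109]],
    [0,[-0.01,-0.022,0],[0,0,0]],
    [0,[-0.015,-0.032,0],[0,0,0]]
  ],
  "grip_force": 120
}}

```text
time: 11.18
eef_pos: [0.4354, 0.2659, 0.1175]
tcp_rot: [0.3, 0.954, 0.001, 0.0]
contact_force: [0.9, -0.7, -0.6]
opening: 0.119
finger_force: 118.5
```

{"op": "move_arm", "data": {
  "moves": [
    [0,[-0.016,-0.035,0],[0,0,0]],
    [0,[-0.016,-0.035,0],[0,0,0]],
    [0,[-0.012,-0.025,0],[0,0,0]],
    [0,[-0.007,-0.016,0],[0,0,0]],
    [0,[0,0,0],[0,0,0]],
    [0,[0,0,0.01],[0,0,0]],
    [0,[0,0,0.02],[0,0,0]],
    [0,[0,0,0.01],[0,0,0]],
    [0,[0,0,0],[0,0,0]],
    [0,[0,0,0],[0,0,0]]
  ]
}}

```text
time: 12.02
eef_pos: [0.4125, 0.1455, 0.0762]
tcp_rot: [0.301, 0.954, -0.0, -0.001]
contact_force: [0.1, 0.9, -0.4]
opening: 0.123
finger_force: 118.5
```

```bash
python3 - <<'E'
from h import *
s,im=grab('wrist','w3');print(repr(s['eef_pos']),repr(s['tcp_rot']),s['time'],s['contact_force'])
Rw=R.from_quat(s['tcp_rot']).as_matrix();C=cam('wrist',s)
tip=s['eef_pos']+Rw@[-.144,0,-.0034];print('pred tip',tip,proj(C,[tip]))
c,sn=np.cos(np.radians(-5.5)),np.sin(np.radians(-5.5));B=lambda x,y,z:[.614+c*x-sn*y,-.0305+sn*x+c*y,z]
print('sill corners',proj(C,[B(-.079,.0885,.05),B(-.079,.0455,.05),B(-.065,.1005,.072),B(-.065,-.1005,.072)]).round(1))
im2=read_camera('side');cv2.imwrite('pics/s3.png',im2[:,:,::-1])
b=cv2.resize(im2[160:290,220:400,::-1],None,fx=3,fy=3);print(proj(cam('side'),[tip,s['eef_pos']]))
a=im[:,:,::-1];cv2.imwrite('pics/v3.png',np.hstack([cv2.resize(a,(520,390)),b[:,:280][:390]]))
E
```

```text
array([0.41254584, 0.14554178, 0.07623332]) array([ 3.00581193e-01,  9.53755188e-01, -4.89533182e-04, -1.32244741e-03]) 12.0167 [ 0.1432829   0.89697271 -0.36461192]
pred tip [0.53053439 0.06297797 0.07931243] [[283.52274509 510.30985314]]
sill corners [[298.  470.5]
 [241.4 494.4]
 [328.7 516.1]
 [ 61.9 623.2]]
[[296.14042926 211.66095442]
 [331.34184298 231.48876611]]
```

View pics/v3.png

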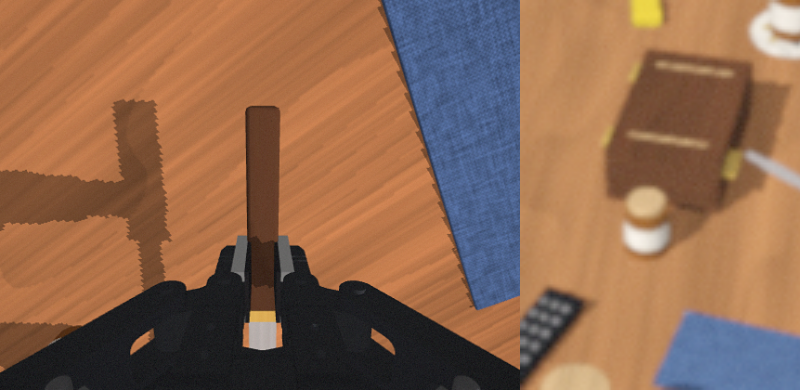

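In the side view the blade tip is at (295,211), as predicted to within 1 px, just in front of the sill at (291,214). I advance over the sill and feel for its top.

{"op": "move_arm", "data": {
  "moves": [
    [0,[0,0,0.008],[0,0,0]],
    [0,[0,0,0.008],[0,0,0]],
    [0,[0,0,0.004],[0,0,0]],
    [0,[-0.005,0,0.003],[0,0,0]],
    [0,[-0.006,0,0],[0,0,0]],
    [0,[-0.006,0,0],[0,0,0]],
    [0,[-0.005,0,0],[0,0,0]],
    [0,[0,0,0],[0,0,0]],
    [0,[0,0,0],[0,0,0]],
    [0,[0,0,0],[0,0,0]]
  ]
}}

```text
time: 12.95
eef_pos: [0.4315, 0.1322, 0.0545]
tcp_rot: [0.301, 0.954, 0.0, 0.0]
contact_force: [-0.7, -0.2, -0.8]
opening: 0.117
finger_force: 118.6
```

```bash
cat > chk.py <<'E'
from h import *
import sys
s=get_state();Rw=R.from_quat(s['tcp_rot']).as_matrix()
tip=s['eef_pos']+Rw@[-.144,0,-.0034]
print('t',s['time'],'tcp',s['eef_pos'].round(4),'F',s['contact_force'].round(2),'M',s['wrist_torque'].round(3))
c,sn=np.cos(np.radians(-5.5)),np.sin(np.radians(-5.5));d=tip[:2]-[.614,-.0305]
print('tip',tip.round(4),'in box',(np.array([c*d[0]+sn*d[1],-sn*d[0]+c*d[1]])).round(4))
E
python3 chk.py; python3 - <<'E'
from h import *
c,sn=np.cos(np.radians(-5.5)),np.sin(np.radians(-5.5));B=lambda x,y,z:[.614+c*x-sn*y,-.0305+sn*x+c*y,z]
for n,f,roi in(('top','t2',(240,205,275,222)),('side','s3',(283,203,300,225))):
    im=cv2.imread(f'pics/{f}.png');hsv=cv2.cvtColor(im,cv2.COLOR_BGR2HSV);H,S,V=[hsv[...,i].astype(int) for i in range(3)]
    k=blob(((H>18)&(H<32)&(S>100)&(V>120)).astype(np.uint8),roi);P=B(-.072,.067,.05)
    print(n,cen(k),'model',proj(cam(n),[P,B(-.072,.077,.05),B(-.062,.067,.05)]).round(1).tolist())
E
```

```text
t 12.95 tcp [0.4315 0.1322 0.0545] F [-0.65 -0.23 -0.85] M [-0.022  0.006  0.052]
tip [0.5493 0.0494 0.0579] in box [-0.072   0.0734]
top [254.04347826086956, 213.2028985507246] model [[253.8, 214.0], [250.3, 213.7], [254.2, 210.5]]
side [290.0102564102564, 214.69743589743587] model [[290.9, 214.5], [290.4, 216.3], [288.0, 214.1]]
```

{"op": "move_arm", "data": {
  "moves": [
    [0,[0,0,0.001],[0,0,0]],
    [0,[0,0,0.001],[0,0,0]],
    [0,[0,0,0.001],[0,0,0]],
    [0,[0,0,0.001],[0,0,0]],
    [0,[0,0,0.0005],[0,0,0]],
    [0,[0,0,0.0005],[0,0,0]],
    [0,[0,0,0],[0,0,0]],
    [0,[0,0,0],[0,0,0]],
    [0,[0,0,0],[0,0,0]],
    [0,[0,0,0],[0,0,0]]
  ]
}}

```text
time: 13.78
eef_pos: [0.4314, 0.1322, 0.0494]
tcp_rot: [0.301, 0.954, 0.0, 0.0]
contact_force: [0.9, 0.4, -1.7]
opening: 0.12
finger_force: 118.6
```

{"op": "move_arm", "data": {
  "moves": [
    [0,[0,0,0.0005],[0,0,0]],
    [0,[0,0,0.0005],[0,0,0]],
    [0,[0,0,0.0005],[0,0,0]],
    [0,[0,0,0],[0,0,0]],
    [0,[0,0,0],[0,0,0]],
    [0,[0,0,0],[0,0,0]],
    [0,[0,0,0],[0,0,0]],
    [0,[0,0,0],[0,0,0]],
    [0,[0,0,0],[0,0,0]],
    [0,[0,0,0],[0,0,0]]
  ]
}}

```text
time: 14.62
eef_pos: [0.4314, 0.1322, 0.0479]
tcp_rot: [0.301, 0.954, -0.0, 0.0]
contact_force: [0.6, 0.7, -0.8]
opening: 0.118
finger_force: 118.6
```

```bash
python3 chk.py
```

```text
t 14.6167 tcp [0.4314 0.1322 0.0479] F [ 0.57  0.67 -0.82] M [-0.049 -0.098 -0.012]
tip [0.5493 0.0495 0.0513] in box [-0.0721  0.0735]
```

{"op": "move_arm", "data": {
  "moves": [
    [0,[0,0,0.0005],[0,0,0]],
    [0,[0,0,0.0005],[0,0,0]],
    [0,[0,0,0.0005],[0,0,0]],
    [0,[0,0,0],[0,0,0]],
    [0,[0,0,0],[0,0,0]],
    [0,[0,0,0],[0,0,0]],
    [0,[0,0,0],[0,0,0]],
    [0,[0,0,0],[0,0,0]],
    [0,[0,0,0],[0,0,0]],
    [0,[0,0,0],[0,0,0]]
  ]
}}

```text
time: 15.45
eef_pos: [0.4314, 0.1323, 0.0464]
tcp_rot: [0.301, 0.954, 0.0, 0.0]
contact_force: [-1.3, 0.9, 1.1]
opening: 0.122
finger_force: 118.8
```

```bash
python3 chk.py
```

```text
t 15.45 tcp [0.4314 0.1323 0.0464] F [-1.31  0.87  1.13] M [-0.077 -0.092 -0.056]
tip [0.5493 0.0496 0.0498] in box [-0.072   0.0735]
```

Contact is felt where expected, with the blade on the sill. I raise it 4.5 mm and slide it in.

{"op": "move_arm", "data": {
  "moves": [
    [0,[0,0,-0.0025],[0,0,0]],
    [0,[0,0,-0.002],[0,0,0]],
    [0,[-0.003,0,0],[0,0,0]],
    [0,[-0.003,0,0],[0,0,0]],
    [0,[-0.003,0,0],[0,0,0]],
    [0,[-0.003,0,0],[0,0,0]],
    [0,[-0.003,0,0],[0,0,0]],
    [0,[-0.003,0,0],[0,0,0]],
    [0,[0,0,0],[0,0,0]],
    [0,[0,0,0],[0,0,0]]
  ]
}}

```text
time: 16.28
eef_pos: [0.4462, 0.1218, 0.0508]
tcp_rot: [0.301, 0.954, -0.0, -0.0]
contact_force: [0.2, 1.2, -1.6]
opening: 0.117
finger_force: 118.6
```

```bash
python3 chk.py
```

```text
t 16.2833 tcp [0.4462 0.1218 0.0508] F [ 0.16  1.17 -1.56] M [-0.024  0.047 -0.031]
tip [0.5641 0.039  0.0541] in box [-0.0563  0.0644]
```

{"op": "move_arm", "data": {
  "moves": [
    [0,[-0.003,0,0],[0,0,0]],
    [0,[-0.003,0,0],[0,0,0]],
    [0,[-0.004,0,0],[0,0,0]],
    [0,[-0.004,0,0],[0,0,0]],
    [0,[-0.004,0,0],[0,0,0]],
    [0,[-0.004,0,0],[0,0,0]],
    [0,[-0.004,0,0],[0,0,0]],
    [0,[0,0,0],[0,0,0]],
    [0,[0,0,0],[0,0,0]],
    [0,[0,0,0],[0,0,0]]
  ]
}}

```text
time: 17.12
eef_pos: [0.4673, 0.107, 0.0507]
tcp_rot: [0.301, 0.954, -0.0, -0.0]
contact_force: [-0.3, -0.4, -1.9]
opening: 0.119
finger_force: 118.6
```

```bash
python3 chk.py; python3 - <<'E'
import numpy as np
# tip circle about hinge, offset r=.098 ; blade top at lid underside: per-step increments in box x / z, converted to tool (rel yaw 29.5 deg)
r=np.hypot(.099,.004);
ph=np.radians(np.arange(0,106,5.0));x=-r*np.cos(ph);z=r*np.sin(ph)
dx=np.diff(x);dz=np.diff(z);a=np.radians(29.5)
for i in range(len(dx)): print(int(np.degrees(ph[i+1])),np.round([-dx[i]*np.cos(a),dx[i]*np.sin(a),-dz[i]],4))
E
```

```text
t 17.1167 tcp [0.4673 0.107  0.0507] F [-0.29 -0.41 -1.91] M [-0.033 -0.025 -0.012]
tip [0.5851 0.0242 0.0541] in box [-0.034   0.0517]
5 [-0.0003  0.0002 -0.0086]
10 [-0.001   0.0006 -0.0086]
14 [-0.0016  0.0009 -0.0084]
20 [-0.0023  0.0013 -0.0082]
25 [-0.0029  0.0016 -0.008 ]
29 [-0.0035  0.002  -0.0077]
35 [-0.004   0.0023 -0.0073]
40 [-0.0046  0.0026 -0.0069]
45 [-0.0051  0.0029 -0.0064]
50 [-0.0055  0.0031 -0.0058]
55 [-0.006   0.0034 -0.0053]
59 [-0.0063  0.0036 -0.0046]
65 [-0.0067  0.0038 -0.004 ]
70 [-0.007   0.0039 -0.0033]
75 [-0.0072  0.0041 -0.0026]
80 [-0.0073  0.0042 -0.0019]
85 [-0.0075  0.0042 -0.0011]
90 [-0.0075  0.0043 -0.0004]
95 [-0.0075  0.0043  0.0004]
100 [-0.0075  0.0042  0.0011]
105 [-0.0073  0.0042  0.0019]
```

The tip is 21 mm inside the front wall with no contact force. I pry over the sill first (tip up), then carry the lid round on an arc about the hinge.

```bash
python3 - <<'E'
import numpy as np
r=.099;th=.12
ph=np.radians([0,5,10,15,20,25,30,35,40,45,50,55,60,65,70,75,80,84,88,92,96,100,104]);dx=np.diff(-r*np.cos(ph));dz=np.diff(r*np.sin(ph));a=np.radians(29.5)
for i in range(len(dx)):
    f=dx[i]*np.cos(a);print(round(np.degrees(ph[i+1])),np.round([-.993*f-.12*dz[i],dx[i]*np.sin(a),.12*f-.993*dz[i]],4).tolist())
E
```

```text
5 [-0.0014, 0.0002, -0.0085]
10 [-0.002, 0.0006, -0.0084]
15 [-0.0026, 0.0009, -0.0082]
20 [-0.0032, 0.0013, -0.0079]
25 [-0.0038, 0.0016, -0.0076]
30 [-0.0044, 0.002, -0.0072]
35 [-0.0049, 0.0023, -0.0067]
40 [-0.0054, 0.0026, -0.0063]
45 [-0.0058, 0.0029, -0.0057]
50 [-0.0062, 0.0031, -0.0051]
55 [-0.0066, 0.0034, -0.0045]
60 [-0.0069, 0.0036, -0.0038]
65 [-0.0071, 0.0038, -0.0032]
70 [-0.0073, 0.0039, -0.0024]
75 [-0.0074, 0.0041, -0.0017]
80 [-0.0075, 0.0042, -0.001]
84 [-0.006, 0.0034, -0.0002]
88 [-0.006, 0.0034, 0.0002]
92 [-0.006, 0.0034, 0.0007]
96 [-0.0059, 0.0034, 0.0012]
100 [-0.0058, 0.0034, 0.0017]
104 [-0.0057, 0.0033, 0.0021]
```

{"op": "move_arm", "data": {
  "moves": [
    [0,[0,0,0.0028],[0,-0.03,0]],
    [0,[0,0,0.0028],[0,-0.03,0]],
    [0,[0,0,0.0027],[0,-0.03,0]],
    [0,[0,0,0.0027],[0,-0.03,0]],
    [0,[0,0,0],[0,0,0]],
    [0,[0,0,0],[0,0,0]],
    [0,[0,0,0],[0,0,0]],
    [0,[0,0,0],[0,0,0]],
    [0,[0,0,0],[0,0,0]],
    [0,[0,0,0],[0,0,0]]
  ]
}}

```text
time: 17.95
eef_pos: [0.4677, 0.1066, 0.0398]
tcp_rot: [0.301, 0.952, -0.018, 0.057]
contact_force: [-0.1, 1.0, -2.4]
opening: 0.122
finger_force: 118.4
```

```bash
python3 chk.py
```

```text
t 17.95 tcp [0.4677 0.1066 0.0398] F [-0.14  0.95 -2.43] M [ 0.185  0.365 -0.006]
tip [0.5844 0.0247 0.0603] in box [-0.0347  0.0521]
```

{"op": "move_arm", "data": {
  "moves": [
    [0,[-0.0014,0.0002,-0.0085],[0,0,0]],
    [0,[-0.002,0.0006,-0.0084],[0,0,0]],
    [0,[-0.0026,0.0009,-0.0082],[0,0,0]],
    [0,[-0.0032,0.0013,-0.0079],[0,0,0]],
    [0,[-0.0038,0.0016,-0.0076],[0,0,0]],
    [0,[0,0,0],[0,0,0]],
    [0,[0,0,0],[0,0,0]],
    [0,[0,0,0],[0,0,0]],
    [0,[0,0,0],[0,0,0]],
    [0,[0,0,0],[0,0,0]]
  ]
}}

```text
time: 18.78
eef_pos: [0.4766, 0.1059, 0.0811]
tcp_rot: [0.3, 0.952, -0.018, 0.057]
contact_force: [0.5, 0.3, -2.0]
opening: 0.12
finger_force: 118.4
```

```bash
python3 chk.py; python3 - <<'E'
from h import *
a=read_camera('side');b=read_camera('top')
cv2.imwrite('pics/v4.png',np.hstack([cv2.resize(a[140:270,230:363,::-1],(390,380)),cv2.resize(b[130:260,205:338,::-1],(390,380))]))
E
```

```text
t 18.7833 tcp [0.4766 0.1059 0.0811] F [ 0.53  0.33 -2.03] M [ 0.168  0.111 -0.015]
tip [0.5933 0.024  0.1016] in box [-0.0258  0.0523]
```

View pics/v4.png

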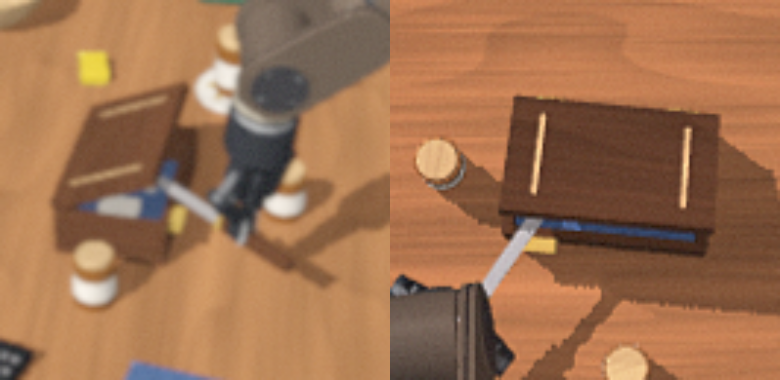

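The lid is up about 25° and rests on the blade, and the gripper is well clear. I continue the arc.

{"op": "move_arm", "data": {
  "moves": [
    [0,[-0.0044,0.002,-0.0072],[0,0,0]],
    [0,[-0.0049,0.0023,-0.0067],[0,0,0]],
    [0,[-0.0054,0.0026,-0.0063],[0,0,0]],
    [0,[-0.0058,0.0029,-0.0057],[0,0,0]],
    [0,[-0.0062,0.0031,-0.0051],[0,0,0]],
    [0,[-0.0066,0.0034,-0.0045],[0,0,0]],
    [0,[-0.0069,0.0036,-0.0038],[0,0,0]],
    [0,[-0.0071,0.0038,-0.0032],[0,0,0]],
    [0,[0,0,0],[0,0,0]],
    [0,[0,0,0],[0,0,0]]
  ]
}}

```text
time: 19.72
eef_pos: [0.5258, 0.1011, 0.13]
tcp_rot: [0.301, 0.952, -0.018, 0.058]
contact_force: [-0.7, 0.1, -1.3]
opening: 0.123
finger_force: 118.5
```

```bash
python3 chk.py
```

```text
t 19.7167 tcp [0.5258 0.1011 0.13  ] F [-0.71  0.08 -1.33] M [ 0.014  0.128 -0.037]
tip [0.6425 0.0192 0.1508] in box [0.0236 0.0522]
```

{"op": "move_arm", "data": {
  "moves": [
    [0,[-0.0073,0.0039,-0.0024],[0,0,0]],
    [0,[-0.0074,0.0041,-0.0017],[0,0,0]],
    [0,[-0.0075,0.0042,-0.001],[0,0,0]],
    [0,[-0.006,0.0034,-0.0002],[0,0,0]],
    [0,[-0.006,0.0034,0.0002],[0,0,0]],
    [0,[-0.006,0.0034,0.0007],[0,0,0]],
    [0,[-0.006,0.0034,0.0012],[0,0,0]],
    [0,[-0.0058,0.0034,0.0017],[0,0,0]],
    [0,[-0.003,0.0016,0.001],[0,0,0]],
    [0,[0,0,0],[0,0,0]]
  ]
}}

```text
time: 20.55
eef_pos: [0.5879, 0.0949, 0.1363]
tcp_rot: [0.301, 0.952, -0.018, 0.057]
contact_force: [1.0, -0.4, -1.5]
opening: 0.117
finger_force: 118.5
```

```bash
python3 chk.py; python3 - <<'E'
from h import *
a=read_camera('side');b=read_camera('top')
cv2.imwrite('pics/v5.png',np.hstack([cv2.resize(a[120:250,230:363,::-1],(390,380)),cv2.resize(b[130:260,205:338,::-1],(390,380))]))
E
```

```text
t 20.55 tcp [0.5879 0.0949 0.1363] F [ 1.02 -0.43 -1.46] M [0.085 0.088 0.02 ]
tip [0.7046 0.013  0.1569] in box [0.086 0.052]
```

View pics/v5.png

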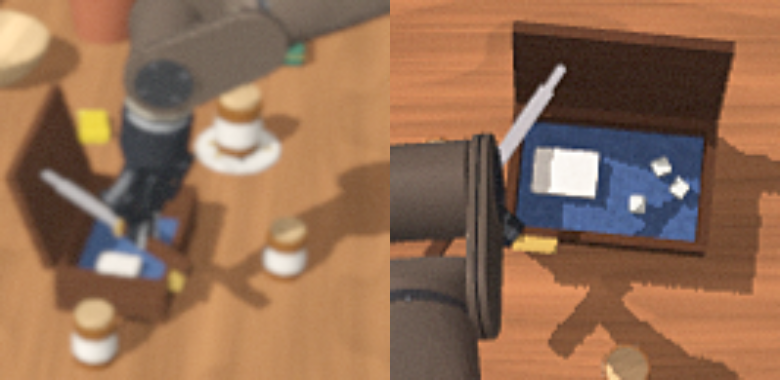

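The lid rests fully back on its stop, off the blade. I back out and return over the mat.

{"op": "move_arm", "data": {
  "moves": [
    [0,[0.015,0,-0.005],[0,0,0]],
    [0,[0.03,0,-0.01],[0,0,0]],
    [0,[0.03,0,-0.01],[0,0,0]],
    [0,[0.03,0,-0.01],[0,0,0]],
    [0,[0.015,0,-0.005],[0,0,0]],
    [0,[0,0,0],[0,0.12,0]],
    [0,[0,0,0],[0,0,-0.109]],
    [0,[0,0,0],[0,0,-0.109]],
    [0,[0,0,0],[0,0,-0.109]],
    [0,[0,0,0],[0,0,-0.109]]
  ]
}}

```text
time: 21.48
eef_pos: [0.4859, 0.1661, 0.1621]
tcp_rot: [0.085, 0.996, -0.0, 0.0]
contact_force: [-0.3, -0.5, -1.9]
opening: 0.124
finger_force: 118.5
```

{"op": "move_arm", "data": {
  "moves": [
    [0,[0.008,0.015,0],[0,0,0]],
    [0,[0.013,0.028,0],[0,0,0]],
    [0,[0.014,0.03,0],[0,0,0]],
    [0,[0.014,0.03,0],[0,0,0]],
    [0,[0.013,0.028,0],[0,0,0]],
    [0,[0.008,0.015,0],[0,0,0]],
    [0,[0,0,0],[0,0,0]],
    [0,[0,0,0],[0,0,0]],
    [0,[0,0,0],[0,0,0]],
    [0,[0,0,0],[0,0,0]]
  ]
}}

```text
time: 22.32
eef_pos: [0.4428, 0.3213, 0.1619]
tcp_rot: [0.088, 0.996, -0.0, 0.0]
contact_force: [-0.1, 0.0, -1.2]
opening: 0.12
finger_force: 118.6
```

```bash
python3 - <<'E'
from h import *
s,im=grab('wrist','w6');Rw=R.from_quat(s['tcp_rot']);print(s['eef_pos'],s['tcp_rot'],s['time'])
print('delta',Rw.inv().apply(np.array([.4465,.324,.0076])-s['eef_pos']),'rot',(Rw.inv()*R.from_quat([.0877,.9961,0,.0003])).as_rotvec())
for z in (.02,.05,.08):
  pass
C=cam('wrist',s);print('handle end expected px',proj(C,[s['eef_pos']+Rw.apply([.071,0,-.0114])]))
hsv=cv2.cvtColor(im,cv2.COLOR_RGB2HSV);H,S,V=[hsv[...,i].astype(int) for i in range(3)]
k=blob((((H<20)|(H>170))&(S>60)&(V<120)).astype(np.uint8),(250,60,310,260));print(cv2.boundingRect(k))
k2=k[k[:,0,1]<200];print(cv2.fitLine(k2,2,0,.01,.01).ravel())
E
```

```text
[0.44280341 0.32130815 0.16192216] [ 8.83505062e-02  9.96089425e-01 -2.03611010e-04  5.98483832e-05] 22.3167
delta [-0.00314113  0.00336143  0.15432134] rot [-0.00044817 -0.00044273 -0.00129773]
handle end expected px [[282.63289488 112.06908253]]
(264, 114, 37, 146)
[2.7192361e-03 9.9999630e-01 2.8219598e+02 1.5077890e+02]
```

The opener has not slipped in the grip: its end is at row 114, against 112 expected. I lower it back onto the mat.

{"op": "move_arm", "data": {
  "moves": [
    [0,[-0.003,0.0035,0.02],[0,0,0]],
    [0,[0,0,0.035],[0,0,0]],
    [0,[0,0,0.035],[0,0,0]],
    [0,[0,0,0.03],[0,0,0]],
    [0,[0,0,0.018],[0,0,0]],
    [0,[0,0,0.008],[0,0,0]],
    [0,[0,0,0.003],[0,0,0]],
    [0,[0,0,0.002],[0,0,0]],
    [0,[0,0,0],[0,0,0]],
    [0,[0,0,0],[0,0,0]]
  ]
}}

```text
time: 23.2
eef_pos: [0.4474, 0.3257, 0.0127]
tcp_rot: [0.088, 0.996, 0.001, 0.001]
contact_force: [0.4, 0.4, -0.2]
opening: 0.12
finger_force: 118.5
```

```bash
python3 chk.py
```

```text
t 23.2 tcp [0.4474 0.3257 0.0127] F [ 0.35  0.36 -0.23] M [-0.05  -0.033 -0.051]
tip [0.5891 0.3005 0.0165] in box [-0.0565  0.3271]
```

{"op": "move_arm", "data": {
  "moves": [
    [0,[0,-0.0015,0.001],[0,0,0]],
    [0,[0,0,0.001],[0,0,0]],
    [0,[0,0,0.001],[0,0,0]],
    [0,[0,0,0.0005],[0,0,0]],
    [0,[0,0,0.0005],[0,0,0]],
    [0,[0,0,0],[0,0,0]],
    [0,[0,0,0],[0,0,0]],
    [0,[0,0,0],[0,0,0]],
    [0,[0,0,0],[0,0,0]],
    [0,[0,0,0],[0,0,0]]
  ]
}}

```text
time: 24.03
eef_pos: [0.4458, 0.3238, 0.0077]
tcp_rot: [0.088, 0.996, -0.0, -0.0]
contact_force: [-3.7, -1.7, 4.8]
opening: 0.122
finger_force: 119.4
```

Contact is the same as at pickup. I release slowly, then lift away.

{"op": "move_arm", "data": {
  "moves": [
    [0.15,[0,0,0],[0,0,0]],
    [0.2,[0,0,0],[0,0,0]],
    [0.25,[0,0,0],[0,0,0]],
    [0.35,[0,0,0],[0,0,0]],
    [0.45,[0,0,0],[0,0,0]],
    [0.5,[0,0,0],[0,0,0]],
    [0.5,[0,0,0],[0,0,0]],
    [0.5,[0,0,-0.01],[0,0,0]],
    [0.5,[0,0,-0.03],[0,0,0]],
    [0.5,[0,0,-0.035],[0,0,0]]
  ],
  "grip_force": 20
}}

```text
time: 24.87
eef_pos: [0.4437, 0.3227, 0.0808]
tcp_rot: [0.088, 0.996, -0.002, -0.003]
contact_force: [1.9, 0.2, 0.3]
opening: 0.501
finger_force: 0.0
```

{"op": "move_arm", "data": {
  "moves": [
    [0.5,[0,0,-0.035],[0,0,0]],
    [0.5,[0,0,-0.035],[0,0,0]],
    [0.5,[0,0,-0.035],[0,0,0]],
    [0.5,[0,0,-0.02],[0,0,0]],
    [0.5,[0,0.03,-0.01],[0,0,0]],
    [0.5,[0,0.035,0],[0,0,0]],
    [0.5,[0,0.035,0],[0,0,0]],
    [0.5,[0,0.035,0],[0,0,0]],
    [0.5,[0,0.02,0],[0,0,0]],
    [0.5,[0,0,0],[0,0,0]]
  ]
}}

```text
time: 25.7
eef_pos: [0.4727, 0.4796, 0.2176]
tcp_rot: [0.086, 0.996, 0.001, 0.0]
contact_force: [-1.5, -1.1, 1.1]
opening: 0.499
finger_force: 0.0
```

```bash
python3 - <<'E'
from h import *
s=get_state();print(s['time'],s['eef_pos'],s['contact_force'])
b=read_camera('top');cv2.imwrite('pics/end.png',cv2.resize(b[80:310,60:480,::-1],(798,437)))
E
```

```text
25.7 [0.47269868 0.4796158  0.2175592 ] [-1.45195713 -1.05623423  1.1411326 ]
```

View pics/end.png

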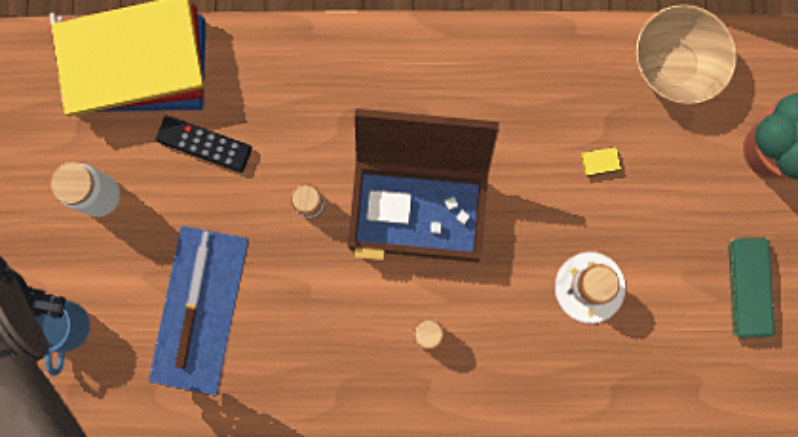

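The lid is open, the candle stands on the coaster at (598,284), the opener lies on the mat from (181,365) to (204,232), and the bystanders have not moved.

```bash
python3 -c "
from plant import *
print(sign_off())"
```

```text
the job is handed in; nothing more can be done
None
```

The job is done and handed in at about 26 s: the candle stands upright on the coaster, the lid was pried open with the opener and leans back on its stop, the opener is back flat on the mat, and the other things were not moved.

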